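# Change the cheese in the marking press and snug the cam clamp

### The job

The small cheese in the open clamp of the marking press has gone mouldy: take it out from under the press head and push it in through the sprung flap of the blue rejects bin, so that it drops inside and the flap shuts behind it. Then set the sound small cheese from the wooden board upright in the clamp against the two stop pins, and turn the red cam lever clockwise just until the white sprung pad has taken up the gap and been pressed in about 3 mm, never as far as 6 mm, and leave it so. Leave everything else on the table where it is.

Things in the scene. Friction and masses are not known exactly. Their poses are not given: they have to be found in the camera images.
- reject_mid (a point): Centre of the mouldy cheese: a loose upright disc 58 mm in diameter, 44 mm high, dull yellow with grey-green blotches, about 125 g. This point is half-way up, 22 mm above its underside; z is the disc's axis. At the start it stands on the press bed (15 mm above the table), between white pad and stop pins, up to 4 mm short of the pins.
- sound_mid (a point): Centre of the sound cheese: same size and weight (58 mm in diameter, 44 mm high), clean pale yellow, loose, standing upright on the wooden board (18 mm thick); this point is half-way up, 22 mm above its underside. The other cheeses on the table are plainly larger (90 mm and more across).
- seat (a point): Where the centre of the cheese (half-way up) must be when it stands on the bed and touches both stop pins: steel, 12 mm thick, 26 mm high with tapered tops, centred 30 mm to +x and 17.5 mm to either y side. A brass bar behind them is 46 mm wide. Axes of the press: x from the clamp jaw to the pins (away from the robot but for some yaw), z up. How far the pins stand from the jaw varies.
- spindle (a point): Foot of the green press head hanging over the clamp, 185 mm above the table (28 mm wide, 42 above 212 mm; 2 to 10 mm to -x of the seat). Its arm leads to a post 120 mm to +y, 55 mm to +x, 290 mm tall. So a gripper cannot come straight down on the seat: lean it 35 to 45 degrees, body towards -x, fingers on the cheese's y sides. Lift 30 mm straight up to clear pad and pins, then draw back.
- pad_face (a point): Centre of the front face of the clamp's white sprung pad (44 mm wide, its top 38 mm above the table), facing the cheese from the -x side; x axis towards the pins. It moves along x with the aluminium jaw. With the lever open it is 6 to 19 mm short of a cheese that touches the pins. The pad gives 8 mm into the jaw against a spring of 1.2 N per mm.
- pad (a joint): How far the pad is pressed back into the jaw, in m: 0 free, 0.008 pushed fully in. It rises only while the pad bears on something.
- cam (a joint): Turn of the cam lever about its upright pivot, rad: -0.25 to 0.15 at the start (clamp open); grows as the lever is turned clockwise seen from above, up to 2.5. At 0 the lever points to the press's -y side, at 1.57 to its -x side. The cam moves the jaw towards the pins by 8.5 mm per rad. It stays where it is left; turning it takes about 3 N at the knob.
- cam_pivot (a point): On the upright axis of the cam, 41 mm above the table; the axes are those of the press. The knob travels round this point at 85 mm.
- cam_knob (a point): Middle of the black upright round knob at the end of the red lever: 20 mm in diameter, from 43 to 79 mm above the table, this point 61 mm above it.
- slot (a point): Centre of the slot in the top of the blue rejects bin, at the height of the bin's top, 190 mm above the table. The bin is 180 mm along its x and 170 mm along its y. The slot is 94 mm along x and 158 mm along y and is closed by a steel flap; open fingers fit in along y. Nothing but the flap is in the slot to a depth of 180 mm.
- flap (a joint): Angle of the flap, rad: 0 shut (level), 1.45 hanging open. It is hinged on the +x edge of the slot and swings down into the bin when pressed from above with 1 to 3 N; its spring shuts it again when let go.
- wheel_a: Larger yellow cheese, 90 mm across, 50 mm high, on the wooden board; a bystander. Origin: centre of its underside.
- wheel_b: Large yellow cheese, 110 mm across, 60 mm high; a bystander. Origin: centre of its underside.
- wheel_c: Large pale cheese, 100 mm across, 55 mm high; a bystander. Origin: centre of its underside.
- jar: Glass jar with steel cap, 60 mm across, 100 mm high; a bystander. Origin: centre of its underside.
- brush: Brush, 170 mm long, lying along its own x axis; a bystander. Origin: centre of its underside.
- salt: White salt bowl, 80 mm across, 50 mm high; a bystander. Origin: centre of its underside.
- cardstand: Blank card in a wooden foot, 80 mm wide, 68 mm high; a bystander. Origin: centre of its underside.
Not all that is in view belongs to the job. Leave any orange look-alike of the part that bears sound_mid alone.

How it is judged:
On the way, in this order (a step that is already met when the one before it is completed fails the run):
1. the mouldy cheese has been taken out of the clamp (horizontal distance between reject_mid and seat above 0.08 m), for 0.1 s.
2. the mouldy cheese is inside the rejects bin and the flap has shut behind it (horizontal distance between reject_mid and slot below 0.1 m and z of reject_mid in the frame of slot below -0.11 m and value of joint flap below 0.15 rad), for 0.2 s.
3. the sound cheese stands upright in the clamp, let go, before the pad bears on it (horizontal distance between sound_mid and seat below 0.012 m and angle between sound_mid's own z axis and vertical below 0.1 rad and z of sound_mid in the frame of seat below 0.005 m and contact force between the fingers and sound below 0.05 N and value of joint pad below 0.0008 m), for 0.2 s.
4. the cam has taken up the gap: the pad is pressed in 1 to 5 mm by the sound cheese against the pins (value of joint pad between 0.001 and 0.005 m and horizontal distance between sound_mid and seat below 0.005 m), for 0.2 s.
At the end, for the whole second after the job is handed in: The sound cheese stands upright (within 0.08 rad) on the press bed, its centre within 5 mm of the seat against the pins, with the sprung pad pressed in 1 to 5 mm, cam lever and cheese at rest; the mouldy cheese lies inside the rejects bin and the flap is shut (below 0.15 rad) (all of step 2 and all of step 4 and velocity of joint cam between -0.05 and 0.05 rad/s and z of sound_mid in the frame of seat below 0.004 m and angle between sound_mid's own z axis and vertical below 0.08 rad and linear speed of sound below 0.02 m/s); the robot touches nothing.
It fails at once if the cam is overrun: the pad is pressed in more than 6 mm (value of joint pad above 0.006 m).
It fails at once if another cheese, the jar, the brush, the bowl or the card stand is moved more than 25 mm (distance of any of wheel_a, wheel_b, wheel_c, jar, brush, salt, cardstand from where it was at the start of the episode above 0.025 m).
It also fails if it takes over 72 s, if anything falls off the work surface, if the arm or the gripper's body presses on something with over 40 N, if the wrist force passes 120 N, or if a joint passes its speed limit or range.

### The arm

A 6-joint arm with a two-finger parallel gripper is mounted at the origin on the work surface. World frame = base frame: x ahead of the robot, y to its left, z up, the work surface at z = 0. Lengths are in m, angles in rad, forces in N, time in s.
With the tool pointing down it reaches from about 0.35 to 0.925 m from the base axis. Payload 6.4 kg.
Tool frame: the origin (TCP) lies midway between the tips of the shut fingers; the grasp point (between the pads) lies 19 mm behind it; z points along the fingers, y is the line along which they close (so a half turn about z gives the same grasp; the last joint's range is limited). The gripper opens to 94 mm and grips with 3 to 60 N. Pads are 16 mm wide; open, the fingers measure 119 mm over their backs; the gripper's body (75 mm by 177 mm) begins 78 mm behind the grasp point.
Start: joints at [-1.515, 0.245, 1.558, -0, 1.339, -0.174], TCP at [0.148, -0.633, 0.205] pointing down, gripper open.
Joint ranges: [-3.13, 3.13], [-1.02, 2.26], [0.13, 2.54], [-0.95, 4.09], [0.21, 2.88], [-2.74, 2.74]. Speed limits (rad/s): [2.57, 2.57, 3.14, 3.14, 3.14, 3.14].

### API

Orientations are given as a unit quaternion [w, x, y, z].
In Python, from workcell import monitor, vision, workorder gives the robot as it stands. The module is installed in compiled form; this text tells all that it offers.
- The arm moves only by the tool move_arm, never from a script. Its argument "plan" is a list of rows, each a list of 4 numbers: the shift along the tool's x, y, z in cm, then the turn about the tool's z in rad. In form: [[x, y, z, roll], ...]. A call has 1 to 12 rows; each row shifts and turns the commanded pose from where the row before left it, along the tool's axes as they then stand; what a row does not reach is not made up. A row lasts 1/12 s, in which the tool goes at most 41.7 mm and 7.16 degrees, less where a joint would pass 70% of its speed; a pose out of reach is approached as far as the arm can. A call with a gripper value outside its range is refused whole. "jaw" is the opening, from 0 (shut) to 1 (fully open), set as the call begins (left out, the last holds). The fingers move at their own pace and stop on an object; "newtons" is the grip in N (left out, the last holds). Time passes only in rows, so rows that do not move let the fingers close. It gives the time, the measured TCP pose, the force, the opening and the grip force at its end, in the units of the state.
- monitor.read_state(): the state, without advancing time (a new reading comes with each control period).
- vision.grab_frame(name): name is "scene" or "top"; returns the picture (420x560x3 uint8, blue, green, red); there is no depth.
- vision.camera_model(name): a dict with "mtx" (3x3 intrinsics, pixels), "distortion" ([k1, k2, p1, p2, k3] as OpenCV has them; the pictures are not rectified), "world_to_cam" (4x4, takes a point from world to camera coordinates). Camera axes: x right, y down, z forward; pixel columns grow to the right and rows downward; lengths in m; the calibration is good to about 2 mm. A picture is of the moment at which its call begins. camera_model takes no time and is no camera call.
- workorder.job_done(): hands the job in; it is judged then, once.
The state is a dict: "t": time; "joints": joint angles; "qd": joint speeds; "joint_efforts": joint torques, N m; "position": TCP position; "tool_rot": TCP orientation; "force": force on the tool from outside, world axes, zero at the start; "ft_torque": the same for the moment, N m; "opening": finger opening in m; "grip_force": force on a finger pad.
Only numpy, scipy, OpenCV 4.12 (cv2) and the standard library are available. Lean on these libraries where they do the work, as an engineer would, in place of code of your own. Each camera call takes 0.05 s, during which the arm holds its last target. There are 200 camera calls.

## Working session

There is one attempt and no reset: what is moved stays moved. The work goes in short steps, Python scripts to look and compute and a tool call to move; the robot and the scene stay as the last step left them, time stands still between calls to the robot, and variables do not carry over. Pictures are saved under pics/ and viewed, at most 10 in all, crops included, and the job is handed in when it is done.

Besides the shell and the picture viewer there is one more tool, called as name(argument=value, ...) on one line, values as JSON. move_arm: Moves the arm, as the interface text tells. Its arguments: {"type":"object","properties":{"plan":{"type":"array","items":{"type":"array","items":{"type":"number"}}},"jaw":{"type":"number"},"newtons":{"type":"number"}},"required":["plan"]}

```bash
mkdir -p pics; cat > h.py <<'E'
import numpy as np, cv2
from workcell import monitor, vision, workorder
from scipy.spatial.transform import Rotation as R
def grab(n,f=None):
    im=vision.grab_frame(n)
    if f: cv2.imwrite('pics/'+f,im)
    return im
def ray(n,px):
    c=vision.camera_model(n); M=np.array(c['world_to_cam']);
    u=cv2.undistortPoints(np.array([[px]],float),np.array(c['mtx']),np.array(c['distortion']))[0,0]
    d=M[:3,:3].T@np.array([u[0],u[1],1]); o=-M[:3,:3].T@M[:3,3]
    return o,d/np.linalg.norm(d)
def onz(n,px,z):
    o,d=ray(n,px); return o+d*(z-o[2])/d[2]
def proj(n,p):
    c=vision.camera_model(n); M=np.array(c['world_to_cam'])
    return cv2.projectPoints(np.atleast_2d(np.array(p,float)),cv2.Rodrigues(M[:3,:3])[0],M[:3,3],np.array(c['mtx']),np.array(c['distortion']))[0][:,0]
def tri(p1,p2):
    o1,d1=ray('scene',p1);o2,d2=ray('top',p2)
    s=np.linalg.lstsq(np.c_[d1,-d2],o2-o1,rcond=None)[0]
    a,b=o1+d1*s[0],o2+d2*s[1]; return (a+b)/2,np.linalg.norm(a-b)
def st():
    s=monitor.read_state(); return s,np.array(s['position']),R.from_quat(np.array(s['tool_rot']),scalar_first=True).as_matrix()
E
python3 - <<'E'
from h import *
for n in('top','scene'):
    im=grab(n,n+'0.png'); o,d=ray(n,(280,210)); print(n,o.round(3),d.round(3))
s,p,Rm=st(); print(s['t'],p.round(4),Rm.round(3),s['opening'])
E
```

```text
top [0.415 0.007 1.3  ] [ 0.127 -0.015 -0.992]
scene [1.433 0.18  0.696] [-0.838 -0.15  -0.524]
0.1 [ 0.148  -0.6324  0.2045] [[ 0.974  0.228 -0.   ]
 [ 0.228 -0.974  0.002]
 [ 0.    -0.002 -1.   ]] 0.09424093140133813
```

View pics/top0.png

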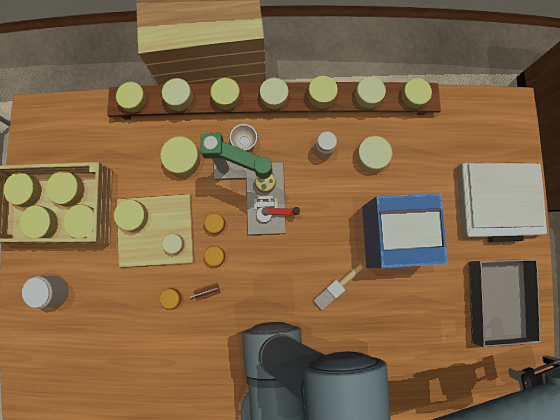

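View pics/scene0.png

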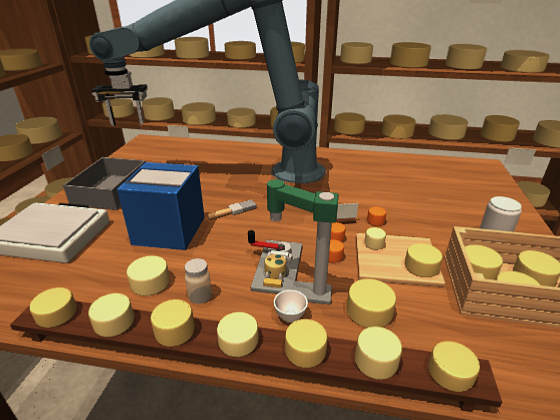

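The top view shows the press at about (265,190), with the mouldy cheese under the green head at (265,183). The knob is at (296,211), the bin slot at (411,230) and the board at (155,230). There are four small-disc candidates:
- The pale one on the board at top (173,243) / scene (376,238). It is pale yellow, small and on the wood board, so it is the sound cheese.
- Orange discs at (214,223), (214,256) and (170,298). These are look-alikes and stay where they are.

One enlarged composite will confirm this.

```bash
python3 - <<'E'
from h import *
t=cv2.imread('pics/top0.png'); s=cv2.imread('pics/scene0.png')
def crop(im,x,y,w,h,W,H): return cv2.resize(im[y:y+h,x:x+w],(W,H),interpolation=cv2.INTER_CUBIC)
A=crop(t,190,120,120,120,400,400)
B=crop(s,235,170,120,135,400,450)[:400]
B=crop(s,235,175,130,130,400,400)
C=crop(t,110,190,160,80,400,200); D=crop(s,350,210,100,50,400,200)
cv2.imwrite('pics/c1.png',np.vstack([np.hstack([A,B]),np.hstack([C,D])]))
# sound cheese by colour in top
hsv=cv2.cvtColor(t,cv2.COLOR_BGR2HSV)
print('hsv sound',hsv[243,173],'board',hsv[255,135],'bin',hsv[205,370],'knob lever',hsv[211,285])
for n,z in(((173,243),.062),((296,211),.079),((411,230),.19),((264,183),.059)):
    print(n,onz('top',n,z).round(4))
E
```

```text
hsv sound [ 34  48 179] board [ 25  91 173] bin [144  25  52] knob lever [  3 193 168]
(173, 243) [0.4854 0.2869 0.062 ]
(296, 211) [ 0.568 -0.055  0.079]
(411, 230) [ 0.5018 -0.3385  0.19  ]
(264, 183) [0.6511 0.0323 0.059 ]
```

View pics/c1.png

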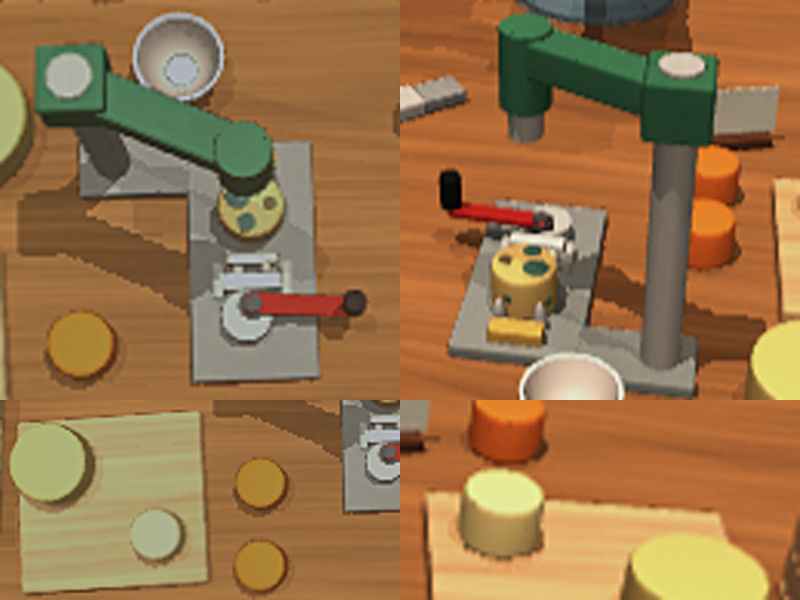

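The crop confirms the sound cheese (pale, small, on the board), with the oranges beside it. In the press, the pins show in the scene crop at (497,312) and (541,310), the pivot in the top crop at (252,304), and the plate edges are clear.

```bash
python3 - <<'E'
from h import *
T=lambda x,y:(190+x*.3,120+y*.3)
S=lambda x,y:(235+(x-400)*.325,175+y*.325)
a,b,c=[onz('top',T(*q),.015) for q in((193,380),(318,377),(310,143))]
print('plate',a.round(4),b.round(4),c.round(4),'yaw',np.degrees(np.arctan2((c-b)[1],(c-b)[0])),np.degrees(np.arctan2((b-a)[1],(b-a)[0]))+90, np.linalg.norm(b-a),np.linalg.norm(c-b))
sc=[onz('scene',S(*q),.015) for q in((447,352),(693,385),(490,205),(607,210))]
print('scene plate',*[x.round(4) for x in sc])
print('pivot',onz('top',T(252,304),.055).round(4)); print('knob',onz('top',T(354,302),.079).round(4), tri(S(450,176),T(354,302)))
print('reject top',onz('top',T(251,205),.059).round(4),onz('scene',S(525,267),.059).round(4))
print('pins',onz('scene',S(497,306),.041).round(4),onz('scene',S(541,303),.041).round(4))
print('spindle foot',onz('scene',S(527,131),.185).round(4), 'head top', tri(S(526,30),T(243,152)))
print('pad top edge',onz('top',T(252,275),.038).round(4), onz('top',T(252,260),.038).round(4))
im=cv2.imread('pics/top0.png');hsv=cv2.cvtColor(im,cv2.COLOR_BGR2HSV)
m=cv2.inRange(hsv,(28,20,110),(45,75,255)); n,l,s,cc=cv2.connectedComponentsWithStats(m); 
k=l[243,173]; print('sound top',s[k],cc[k],onz('top',cc[k],.062).round(4))
print('sound scene',onz('scene',(350+(502-400)*.25,210+(495-400)*.25),.062).round(4))
# slot: light flap
m=cv2.inRange(hsv,(0,0,150),(179,40,255))[200:265,365:450]; n,l,s,cc=cv2.connectedComponentsWithStats(m)
k=1+s[1:,4].argmax(); cs=max(cv2.findContours((l==k).astype(np.uint8),0,1)[0],key=cv2.contourArea)
bx=cv2.boxPoints(cv2.minAreaRect(cs))+[365,200]; w=[onz('top',q,.19) for q in bx]
print('slot',np.mean(w,0).round(4),np.array(w).round(3).tolist())
E
```

```text
plate [0.5115 0.081  0.015 ] [ 0.5126 -0.0266  0.015 ] [ 0.7187 -0.0232  0.015 ] yaw 0.9491695787779856 0.5791069958292212 0.10757537994266747 0.20606544848686348
scene plate [ 0.7336 -0.0204  0.015 ] [0.7351 0.1807 0.015 ] [ 0.5288 -0.0286  0.015 ] [0.5164 0.0835 0.015 ]
pivot [0.5717 0.0288 0.055 ]
knob [ 0.5691 -0.0556  0.079 ] (array([ 0.56980521, -0.05588303,  0.07381042]), np.float64(5.796974343175879e-05))
reject top [0.6554 0.0286 0.059 ] [0.6677 0.0324 0.059 ]
pins [0.7    0.0148 0.041 ] [0.6897 0.05   0.041 ]
spindle foot [0.6523 0.0315 0.185 ] head top (array([0.65141492, 0.03042668, 0.27499337]), np.float64(0.0008478202738287517))
pad top edge [0.5987 0.0288 0.038 ] [0.6117 0.0286 0.038 ]
sound top [162 234  20  19 287] [171.61324042 243.1010453 ] [0.4852 0.2908 0.062 ]
sound scene [0.497  0.2897 0.062 ]
slot [ 0.5026 -0.3396  0.19  ] [[0.543, -0.263, 0.19], [0.55, -0.415, 0.19], [0.461, -0.416, 0.19], [0.455, -0.264, 0.19]]
```

move_arm(plan=[[0,0,-4,0.053],[0,0,-4,0.053],[0,0,-4,0.053],[0,0,-4,0.053],[2,-2.8,-1,0],[2,-2.8,-1,0],[2,-2.8,-1,0],[2,-2.8,-1,0],[2,-2.8,-1,0],[2,-2.8,-1,0],[2,-2.8,-1,0],[2,-2.8,-1,0]], jaw=1)

```text
t: 1.1
position: [0.3046, -0.4044, 0.4455]
tool_rot: [-0.0, 1.0, 0.009, -0.0]
force: [0.5, 1.1, -0.4]
opening: 0.094
grip_force: 0.0
```

move_arm(plan=[[2.2,-3.2,-0.5,0],[2.2,-3.2,-0.5,0],[2.2,-3.2,-0.5,0],[2.2,-3.2,-0.5,0],[2.2,-3.2,-0.5,0],[2.2,-3.2,-0.5,0],[2.2,-3.2,-0.5,0],[2.2,-3.2,-0.5,0],[2.2,-3.2,-0.5,0],[2.2,-3.2,-0.5,0],[2.2,-3.2,-0.5,0],[2.2,-3.2,-0.5,0]])

```text
t: 2.1
position: [0.5618, -0.0155, 0.5053]
tool_rot: [-0.0, 1.0, 0.009, -0.0]
force: [0.5, -0.5, 0.3]
opening: 0.094
grip_force: 0.0
```

move_arm(plan=[[4,-0.4,0,0],[4,-0.4,0,0],[4,-0.4,0,0],[4,-0.4,0,0],[4,-0.4,0,0],[4,-0.4,0,0],[4,-0.4,0,0],[4,-0.4,0,0],[4,-0.4,0,0],[4,0,0,0]])

```text
t: 2.93
position: [0.8821, 0.0216, 0.4626]
tool_rot: [-0.001, 1.0, 0.009, 0.016]
force: [1.1, -0.5, -1.1]
opening: 0.0943
grip_force: 0.0
```

```bash
python3 - <<'E'
from h import *
s,p,Rm=st(); print(s['t'],p.round(4),Rm.round(3),np.array(s['joints']).round(3),s['qd'])
E
```

```text
2.9333 [0.8821 0.0216 0.4626] [[ 0.999  0.018  0.032]
 [ 0.018 -1.     0.003]
 [ 0.032 -0.002 -0.999]] [-0.105  0.932  0.131  0.007  2.047  1.45 ] [ 0.00275501  0.13744771 -0.0067483   0.02592262 -0.45411089  0.0199055 ]
```

The tilt appears once the arm is pressed against its reach limit, so I'll keep using that.

move_arm(plan=[[4,0,0,0],[4,0,0,0],[4,0,0,0],[4,0,0,0],[4,0,0,0],[4,0,0,0]])

```text
t: 3.43
position: [0.9499, 0.0214, 0.4108]
tool_rot: [-0.001, 0.996, 0.009, 0.087]
force: [-0.6, -0.9, 0.5]
opening: 0.0936
grip_force: 0.0
```

```bash
cat > s.py <<'E'
from h import *
s,p,Rm=st(); print(round(s['t'],2),p.round(4),'z',Rm[:,2].round(3),'x',Rm[:,0].round(3),'y',Rm[:,1].round(3),'j',np.array(s['joints']).round(3),'lean',np.degrees(np.arccos(-Rm[2,2])).round(1),s['force'],s['opening'])
E
python3 s.py
```

```text
3.43 [0.9499 0.0214 0.4108] z [ 0.174  0.004 -0.985] x [0.985 0.017 0.174] y [ 0.018 -1.    -0.001] j [-0.103  0.997  0.129  0.023  1.843  1.458] lean 10.0 [-0.55002693 -0.92288988  0.52844958] 0.09364919357546092
```

move_arm(plan=[[3.5,0,-2,0],[3.5,0,-2,0],[3.5,0,-2,0],[3.5,0,-2,0],[3.5,0,-2,0],[3.5,0,-2,0],[3.5,0,-2,0],[3.5,0,-2,0]])

```text
t: 4.1
position: [0.9515, 0.0203, 0.5198]
tool_rot: [-0.002, 0.983, 0.009, 0.181]
force: [-0.5, 0.1, 0.4]
opening: 0.094
grip_force: 0.0
```

```bash
python3 s.py
```

```text
4.1 [0.9515 0.0203 0.5198] z [ 0.357  0.008 -0.934] x [0.934 0.016 0.357] y [ 0.018 -1.    -0.001] j [-0.111  0.889  0.127  0.048  1.763  1.46 ] lean 20.9 [-0.52941435  0.08217625  0.3996813 ] 0.09402102270978734
```

move_arm(plan=[[4,0,0,0],[4,0,0,0],[4,0,0,0],[4,0,0,0],[4,0,0,0],[4,0,0,0],[4,0,0,0],[4,0,0,0],[4,0,0,0],[4,0,0,0]])

```text
t: 4.93
position: [1.0208, 0.0205, 0.5347]
tool_rot: [-0.004, 0.954, 0.008, 0.299]
force: [-0.7, 0.5, -0.3]
opening: 0.094
grip_force: 0.0
```

```bash
python3 s.py
```

```text
4.93 [1.0208 0.0205 0.5347] z [ 0.57   0.012 -0.822] x [0.822 0.014 0.57 ] y [ 0.018 -1.    -0.002] j [-0.111  0.908  0.127  0.076  1.504  1.46 ] lean 34.7 [-0.73506297  0.45125718 -0.29593264] 0.09401622156458221
```

move_arm(plan=[[4,0,0,0],[4,0,0,0],[4,0,0,0]])

```text
t: 5.18
position: [1.0319, 0.0205, 0.5557]
tool_rot: [-0.004, 0.943, 0.008, 0.333]
force: [-1.1, 0.9, -0.3]
opening: 0.094
grip_force: 0.0
```

```bash
python3 s.py
```

```text
5.18 [1.0319 0.0205 0.5557] z [ 0.628  0.013 -0.778] x [0.778 0.013 0.628] y [ 0.018 -1.    -0.002] j [-0.112  0.898  0.127  0.085  1.443  1.459] lean 38.9 [-1.11867262  0.90578732 -0.28568581] 0.09399251417860834
```

```bash
python3 - <<'E'
from h import *
t=cv2.imread('pics/top0.png'); s=cv2.imread('pics/scene0.png')
def p(im,rows,col): 
    h=cv2.cvtColor(im,cv2.COLOR_BGR2HSV); print([(r,*map(int,h[r,col])) for r in rows])
p(t,range(170,206),265)
p(s,range(250,292),275)
h=cv2.cvtColor(s,cv2.COLOR_BGR2HSV)
for r in(264,270): print(r,[(c,*map(int,h[r,c])) for c in list(range(259,268))+list(range(282,292))])
h=cv2.cvtColor(t,cv2.COLOR_BGR2HSV)
for r in(182,185): print(r,[(c,*map(int,h[r,c])) for c in list(range(251,259))+list(range(271,280))])
for x in (.655,.66,.665): print(x,proj('scene',[[x+.029,.031,.059],[x-.029,.031,.059],[x+.029,.031,.015]]).round(1).tolist(),proj('top',[[x-.029,.03,.059],[x-.029,.03,.015]]).round(1).tolist())
E
```

```text
[(170, 65, 86, 131), (171, 66, 88, 136), (172, 63, 84, 116), (173, 19, 94, 46), (174, 26, 74, 52), (175, 30, 69, 52), (176, 30, 75, 51), (177, 28, 83, 43), (178, 35, 95, 70), (179, 35, 80, 187), (180, 25, 109, 184), (181, 25, 109, 177), (182, 26, 107, 176), (183, 25, 107, 179), (184, 34, 61, 118), (185, 68, 45, 103), (186, 69, 50, 103), (187, 71, 50, 102), (188, 46, 51, 114), (189, 24, 114, 190), (190, 22, 122, 167), (191, 18, 134, 78), (192, 18, 132, 79), (193, 20, 76, 87), (194, 19, 39, 91), (195, 18, 36, 93), (196, 55, 9, 177), (197, 105, 16, 192), (198, 64, 9, 190), (199, 16, 87, 70), (200, 20, 44, 87), (201, 19, 25, 112), (202, 106, 17, 197), (203, 106, 15, 186), (204, 105, 16, 186), (205, 106, 17, 190)]
[(250, 21, 46, 112), (251, 25, 35, 214), (252, 29, 23, 236), (253, 21, 47, 230), (254, 18, 120, 228), (255, 20, 135, 160), (256, 68, 74, 86), (257, 21, 124, 152), (258, 19, 150, 218), (259, 18, 154, 235), (260, 21, 125, 170), (261, 67, 65, 102), (262, 79, 101, 93), (263, 26, 109, 166), (264, 21, 141, 226), (265, 21, 144, 232), (266, 23, 137, 233), (267, 20, 148, 207), (268, 18, 
[... 1521 characters left out ...]
 56, 105), (276, 23, 24, 136), (277, 24, 24, 150), (278, 24, 26, 148), (279, 22, 26, 148)]
185 [(251, 23, 23, 136), (252, 22, 28, 138), (253, 21, 42, 85), (254, 20, 34, 89), (255, 18, 73, 84), (256, 20, 139, 143), (257, 23, 120, 181), (258, 24, 112, 175), (271, 27, 98, 175), (272, 26, 107, 177), (273, 22, 124, 162), (274, 16, 122, 88), (275, 21, 33, 122), (276, 23, 24, 136), (277, 24, 25, 151), (278, 23, 27, 150), (279, 22, 26, 147)]
0.655 [[273.9, 265.7], [278.0, 251.9], [274.0, 278.8]] [[264.9, 191.8], [265.2, 194.3]]
0.66 [[273.5, 267.0], [277.7, 253.1], [273.6, 280.1]] [[264.9, 190.0], [265.2, 192.6]]
0.665 [[273.2, 268.2], [277.4, 254.2], [273.3, 281.4]] [[264.9, 188.3], [265.2, 190.9]]
```

move_arm(plan=[[-4,0,0,0],[-4,0,0,0],[-4,0,0,0],[-4,0,0,0],[-4,0,0,0],[-4,0,0,0],[-4,0,0,0],[-4,0,0,0]])

```text
t: 5.85
position: [0.8223, 0.0162, 0.3876]
tool_rot: [-0.004, 0.943, 0.009, 0.333]
force: [0.2, -0.3, 0.1]
opening: 0.0937
grip_force: 0.0
```

move_arm(plan=[[-3.2,-0.2,-2.6,0],[-3.2,-0.2,-2.6,0],[-3.2,-0.2,-2.6,0],[-3.2,-0.2,-2.6,0],[-3.2,-0.2,-2.6,0],[-3.2,-0.2,-2.6,0],[-3.2,-0.2,-2.6,0],[-2.3,0,2.9,0],[-2.3,0,2.9,0],[-2.3,0,2.9,0],[-2.3,0,2.9,0],[-2.3,0,2.9,0]])

```text
t: 6.85
position: [0.5365, 0.0249, 0.2046]
tool_rot: [-0.004, 0.943, 0.009, 0.334]
force: [1.0, -1.0, -0.8]
opening: 0.0941
grip_force: 0.0
```

```bash
cat > go.py <<'E'
import sys; from h import *
# usage: go.py x y z  -> tool-frame cm to put TCP there
s,p,Rm=st(); T=np.array(list(map(float,sys.argv[1:4])))
print(round(s['t'],2),p.round(4),'lean',np.degrees(np.arccos(-Rm[2,2])).round(1),'z',Rm[:,2].round(3),'y',Rm[:,1].round(3),'tool cm',(Rm.T@(T-p)*100).round(2),'j',np.array(s['joints']).round(2),'open',s['opening'])
E
python3 go.py .6719 .0302 .0322
```

```text
6.85 [0.5365 0.0249 0.2046] lean 39.0 z [ 0.629  0.013 -0.777] y [ 0.019 -1.    -0.001] tool cm [-0.32 -0.25 21.92] j [-0.26 -0.45  2.32  0.3   0.63  1.11] open 0.09414583979920177
```

move_arm(plan=[[-0.1,-0.1,4,0],[-0.1,-0.1,4,0],[-0.1,-0.05,4,0],[0,0,4,0],[0,0,2,0],[0,0,2,0],[0,0,1,0],[0,0,0.6,0],[0,0,0,0]])

```text
t: 7.6
position: [0.6696, 0.0305, 0.0338]
tool_rot: [-0.004, 0.943, 0.008, 0.332]
force: [-0.1, 0.1, 0.8]
opening: 0.094
grip_force: 0.0
```

```bash
python3 go.py .6719 .0302 .0322; python3 - <<'E'
from h import *
s=grab('scene');t=grab('top')
A=cv2.resize(s[175:305,220:380],(800,600),interpolation=cv2.INTER_CUBIC); cv2.imwrite('pics/g1.png',A)
E
```

```text
7.6 [0.6696 0.0305 0.0338] lean 38.7 z [ 0.626  0.014 -0.78 ] y [ 0.019 -1.    -0.003] tool cm [0.09 0.03 0.27] j [-0.18  0.25  2.05  0.62  0.21  0.81] open 0.09397761145303136
```

View pics/g1.png

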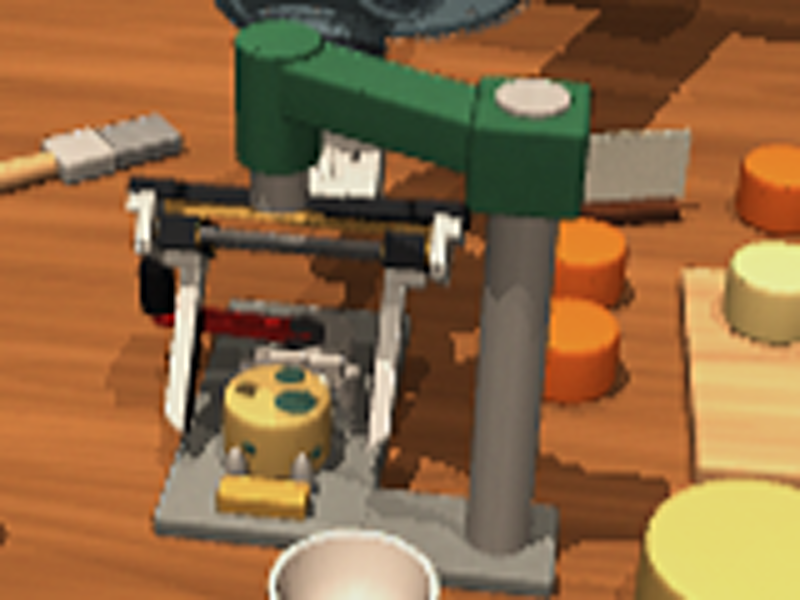

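The fingers straddle the mouldy cheese, with the tips at crop (180,410) and (380,420) and the cheese at (278,415). I'll grip and lift.

move_arm(plan=[[0,0,0,0],[0,0,0,0],[0,0,0,0],[0,0,0,0],[0,0,0,0],[0,0,0,0],[0,0,0,0],[0,0,0,0]], jaw=0.3, newtons=20)

```text
t: 8.37
position: [0.6693, 0.0305, 0.0344]
tool_rot: [-0.004, 0.943, 0.009, 0.332]
force: [-2.4, -1.4, 3.0]
opening: 0.0578
grip_force: 20.0
```

```bash
python3 s.py
```

```text
8.37 [0.6693 0.0305 0.0344] z [ 0.626  0.014 -0.78 ] x [0.779 0.013 0.626] y [ 0.019 -1.    -0.002] j [-0.176  0.244  2.056  0.62   0.214  0.811] lean 38.8 [-2.37143728 -1.43861598  3.01878411] 0.0577893566853767
```

move_arm(plan=[[0.7,0,-0.9,0],[0.7,0,-0.9,0],[0.8,0,-0.9,0],[-1.5,0,-1.3,0],[-2.3,0,-1.9,0],[0,0,-3,0],[0,0,-3.5,0],[0,0,-3.5,0],[0,0,-3.5,0],[0,0,0,0]])

```text
t: 9.2
position: [0.5363, 0.0273, 0.1837]
tool_rot: [-0.003, 0.941, 0.009, 0.338]
force: [1.1, -0.8, -0.4]
opening: 0.0577
grip_force: 20.0
```

```bash
python3 s.py;python3 - <<'E'
from h import *
s=grab('scene');t=grab('top')
cv2.imwrite('pics/g2.png',np.hstack([cv2.resize(s[140:300,180:380],(400,320)),cv2.resize(t[120:280,180:380],(400,320))]))
E
```

```text
9.2 [0.5363 0.0273 0.1837] z [ 0.636  0.011 -0.771] x [0.771 0.016 0.637] y [ 0.019 -1.     0.001] j [-0.252 -0.419  2.34   0.319  0.572  1.088] lean 39.5 [ 1.1488312  -0.8160394  -0.41084808] 0.05773466445977999
```

View pics/g2.png

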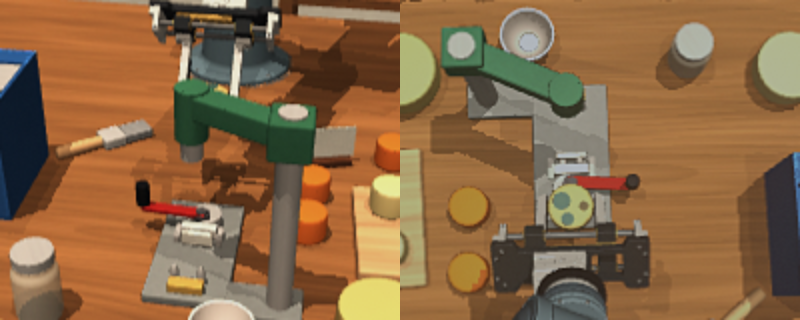

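The mouldy cheese is held (top half at (570,207)) and the clamp is empty. Next I'll raise it and carry it over the bin.

move_arm(plan=[[2.1,0,-2.6,0],[2.1,0,-2.6,0],[2.1,0,-2.6,0],[0,3.5,0,0],[0,3.7,0,0],[0,3.7,0,0],[0,3.7,0,0],[0,3.7,0,0],[0,3.7,0,0],[0,3.7,0,0],[0,3.7,0,0],[0,3.7,0,0]])

```text
t: 10.3
position: [0.5415, -0.3055, 0.2701]
tool_rot: [-0.007, 0.944, 0.007, 0.33]
force: [0.0, 0.5, -0.2]
opening: 0.0577
grip_force: 20.0
```

```bash
python3 go.py .5246 -.340 .260; python3 - <<'E'
from h import *
s=grab('scene','scene1.png');t=grab('top','top1.png'); t0=cv2.imread('pics/top0.png')
f=lambda im,x,y,w,h:cv2.resize(im[y:y+h,x:x+w],(400,300),interpolation=cv2.INTER_CUBIC)
cv2.imwrite('pics/g3.png',np.vstack([np.hstack([f(t0,355,185,104,78),f(s,110,140,120,90)]),np.hstack([f(t,230,155,80,60),f(s,235,215,100,75)])]))
E
```

```text
10.3 [ 0.5415 -0.3055  0.2701] lean 38.5 z [ 0.622  0.018 -0.782] y [ 0.019 -1.    -0.008] tool cm [-1.99  3.43 -0.32] j [-0.94 -0.17  1.98  0.65  1.02  0.36] open 0.057737808959552696
```

View pics/g3.png

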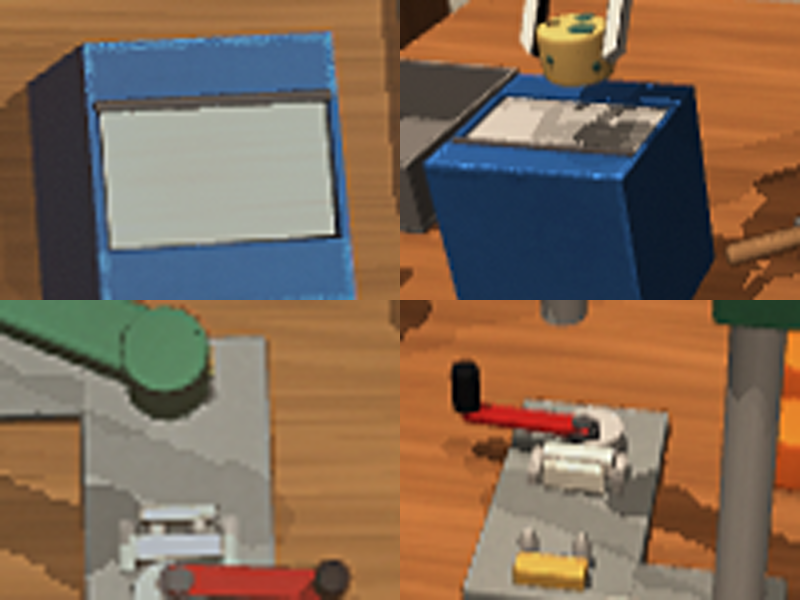

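The flap's hinge bar is on the bin's +x edge (top crop, row 97), so the free edge is towards the robot. I'll line up a little towards the hinge and push down.

move_arm(plan=[[-1,1.7,-0.15,0],[-1,1.7,-0.15,0],[0,0,0,0]])

```text
t: 10.65
position: [0.5239, -0.3389, 0.2596]
tool_rot: [-0.007, 0.944, 0.007, 0.329]
force: [0.3, 0.3, -1.6]
opening: 0.0579
grip_force: 20.0
```

```bash
python3 go.py .525 -.3407 .148
```

```text
10.65 [ 0.5239 -0.3389  0.2596] lean 38.5 z [ 0.622  0.017 -0.783] y [ 0.017 -1.    -0.008] tool cm [-6.86  0.28  8.8 ] j [-1.01 -0.13  1.96  0.67  1.04  0.28] open 0.05793271839635963
```

move_arm(plan=[[-1,0.1,1.3,0],[-1,0.1,1.3,0],[-1,0.1,1.3,0],[-1,0,1.3,0],[-1,0,1.2,0],[-1,0,1.2,0],[-0.9,0,1.2,0],[0,0,0,0]])

```text
t: 11.32
position: [0.5249, -0.3376, 0.1469]
tool_rot: [-0.008, 0.944, 0.008, 0.329]
force: [-4.7, 1.5, -2.9]
opening: 0.0579
grip_force: 20.0
```

```bash
python3 go.py .525 -.3407 .148; python3 s.py; python3 - <<'E'
from h import *
s=grab('scene')
cv2.imwrite('pics/g4.png',cv2.resize(s[100:235,90:270],(800,600),interpolation=cv2.INTER_CUBIC))
E
```

```text
11.32 [ 0.5249 -0.3376  0.1469] lean 38.4 z [ 0.62   0.02  -0.784] y [ 0.021 -1.    -0.009] tool cm [ 0.07  0.31 -0.09] j [-1.01  0.02  2.04  0.78  0.87  0.09] open 0.057938433940374026
11.32 [ 0.5249 -0.3376  0.1469] z [ 0.62   0.02  -0.784] x [0.784 0.011 0.621] y [ 0.021 -1.    -0.009] j [-1.005  0.018  2.044  0.778  0.866  0.092] lean 38.4 [-4.6502238   1.52450151 -2.92133524] 0.057938433940374026
```

View pics/g4.png

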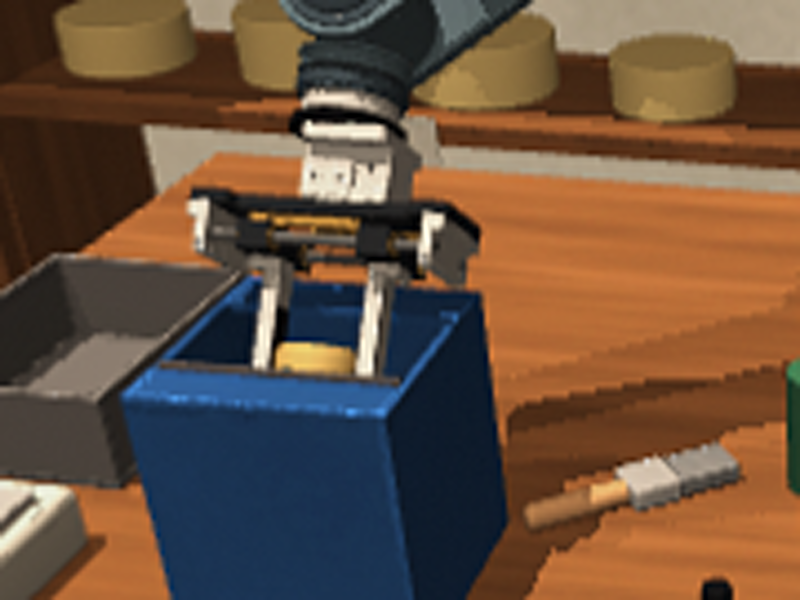

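The cheese sits in the slot at crop (315,358) with the flap pushed down. I'll let it go.

move_arm(plan=[[0,0,0,0],[0,0,0,0],[0,0,0,0],[0,0,0,0],[0,0,0,0],[0,0,0,0],[0,0,0,0],[0,0,0,0]], jaw=1)

```text
t: 12.03
position: [0.5267, -0.3408, 0.1533]
tool_rot: [-0.004, 0.943, 0.009, 0.332]
force: [-2.1, -1.8, 1.4]
opening: 0.094
grip_force: 1.2
```

move_arm(plan=[[1.6,0,-2,0],[2,0,-2.5,0],[2,0,-2.5,0],[2,0,-2.5,0],[2,0,-2.5,0],[2,0,-2.5,0],[0,0,0,0]])

```text
t: 12.62
position: [0.528, -0.3423, 0.3471]
tool_rot: [-0.0, 0.942, 0.01, 0.335]
force: [0.2, -0.1, 1.2]
opening: 0.0943
grip_force: 0.0
```

```bash
python3 s.py; python3 - <<'E'
from h import *
s=grab('scene','scene2.png');t=grab('top','top2.png'); s0=cv2.imread('pics/scene0.png')
d=cv2.absdiff(s,s0).sum(2)[165:190,125:200]; print('flap diff px',(d>60).sum(), d.size)
h=cv2.cvtColor(s,cv2.COLOR_BGR2HSV);h0=cv2.cvtColor(s0,cv2.COLOR_BGR2HSV)
for q in ((140,182),(155,178),(170,182),(165,174)): print(q,h[q[1],q[0]],h0[q[1],q[0]])
E
```

```text
12.62 [ 0.528  -0.3423  0.3471] z [ 0.632  0.008 -0.775] x [0.775 0.019 0.632] y [ 0.02  -1.     0.006] j [-1.007 -0.194  1.862  0.629  1.154  0.374] lean 39.2 [ 0.21408278 -0.13807076  1.21902868] 0.09427273056956935
flap diff px 218 1875
(140, 182) [ 14  55 126] [ 14  53 126]
(155, 178) [ 17  47 206] [ 16  44 215]
(170, 182) [ 17  46 223] [ 16  47 219]
(165, 174) [ 16  45 215] [ 16  45 215]
```

```bash
python3 - <<'E'
from h import *
s=cv2.imread('pics/scene2.png');t=cv2.imread('pics/top2.png')
hs=cv2.cvtColor(s,cv2.COLOR_BGR2HSV);ht=cv2.cvtColor(t,cv2.COLOR_BGR2HSV)
print('pins',onz('scene',(267,273.2),.041).round(4),onz('scene',(280.75,273.5),.041).round(4))
print('pins base',[ (r,*map(int,hs[r,267])) for r in range(270,282)])
print('top pad col',[(r,*map(int,ht[r,262])) for r in range(190,206)])
for r in(195.5,196,196.5): print(onz('top',(265.6,r),.038).round(4))
print('sound scene col',[(r,*map(int,hs[r,375])) for r in range(224,252)])
print('sound scene row',[(c,*map(int,hs[238,c])) for c in list(range(360,370))+list(range(381,391))])
print('sound top col',[(r,*map(int,ht[r,172])) for r in list(range(230,237))+list(range(249,258))])
print('sound top row',[(c,*map(int,ht[243,c])) for c in list(range(158,166))+list(range(179,187))])
for x in(.485,.49,.495): print(x,proj('scene',[[x+.029,.29,.062],[x-.029,.29,.062],[x+.029,.29,.018],[x,.29,.04]]).round(1).tolist(),proj('top',[[x-.029,.29,.062],[x-.029,.29,.018],[x+.029,.29,.062],[x,.29,.062]]).round(1).tolist())
E
```

```text
pins [0.695 0.015 0.041] [0.6899 0.0498 0.041 ]
pins base [(270, 18, 41, 167), (271, 18, 42, 181), (272, 16, 46, 203), (273, 15, 49, 188), (274, 15, 51, 166), (275, 16, 49, 152), (276, 16, 49, 141), (277, 14, 41, 105), (278, 18, 162, 206), (279, 21, 168, 235), (280, 21, 167, 232), (281, 22, 166, 233)]
top pad col [(190, 23, 29, 140), (191, 23, 24, 139), (192, 24, 26, 140), (193, 24, 26, 140), (194, 22, 28, 138), (195, 23, 30, 137), (196, 28, 23, 175), (197, 106, 17, 197), (198, 83, 11, 192), (199, 14, 69, 92), (200, 17, 37, 174), (201, 18, 36, 170), (202, 101, 14, 194), (203, 105, 16, 190), (204, 104, 15, 189), (205, 106, 17, 193)]
[0.6189 0.0285 0.038 ]
[0.6174 0.0285 0.038 ]
[0.616  0.0286 0.038 ]
sound scene col [(224, 9, 221, 166), (225, 9, 221, 119), (226, 11, 191, 136), (227, 22, 133, 211), (228, 30, 99, 234), (229, 31, 93, 236), (230, 31, 92, 235), (231, 31, 90, 235), (232, 30, 88, 234), (233, 31, 89, 235), (234, 30, 87, 234), (235, 31, 87, 235), (236, 31, 84, 235), (237, 30, 83, 234), (238, 23, 114, 226), (239, 19, 137, 199), (240, 20, 137, 186), (241, 20, 136, 184), (242, 19
[... 1025 characters left out ...]
 89, 178), (160, 25, 90, 179), (161, 24, 92, 178), (162, 31, 74, 180), (163, 34, 62, 185), (164, 34, 57, 184), (165, 34, 57, 184), (179, 35, 43, 185), (180, 35, 50, 189), (181, 30, 64, 168), (182, 20, 131, 115), (183, 21, 126, 97), (184, 18, 114, 146), (185, 18, 108, 181), (186, 21, 99, 180)]
0.485 [[375.8, 237.2], [375.2, 225.8], [373.8, 249.7], [374.5, 237.6]] [[171.8, 253.6], [175.3, 254.1], [172.0, 232.7], [171.9, 243.2]]
0.49 [[375.9, 238.2], [375.3, 226.8], [373.8, 250.7], [374.5, 238.6]] [[171.8, 251.8], [175.3, 252.4], [172.0, 230.9], [171.9, 241.4]]
0.495 [[375.9, 239.2], [375.3, 227.7], [373.8, 251.8], [374.6, 239.6]] [[171.8, 250.0], [175.3, 250.6], [172.1, 229.2], [171.9, 239.6]]
```

The flap is shut and matches its pixels from the start, with no cheese on it. Measured positions:
- Sound cheese: about (.487,.290).
- Seat: about (.662,.031).
- Pad face: about .6175.

Next, the sound cheese.

move_arm(plan=[[0,-4.1,0,0],[0,-4.1,0,0],[0,-4.1,0,0],[0,-4.1,0,0],[0,-4.1,0,0],[0,-4.1,0,0],[0,-4.1,0,0],[0,-4.1,0,0],[0,-4.1,0,0],[0,-4.1,0,0],[0,-4.1,0,0],[0,-4.1,0,0]])

```text
t: 13.72
position: [0.5151, 0.1532, 0.337]
tool_rot: [-0.005, 0.944, 0.009, 0.33]
force: [0.5, -1.1, -0.3]
opening: 0.0943
grip_force: 0.0
```

```bash
python3 go.py .499 .290 .25
```

```text
13.72 [0.5151 0.1532 0.337 ] lean 38.6 z [ 0.623  0.015 -0.782] y [ 0.02  -1.    -0.003] tool cm [ -6.49 -13.69   6.  ] j [ 0.11 -0.53  2.13 -0.07  0.88  1.68] open 0.09434531939834331
```

move_arm(plan=[[-1.3,-2.8,1.2,0],[-1.3,-2.8,1.2,0],[-1.3,-2.7,1.2,0],[-1.3,-2.7,1.2,0],[-1.3,-2.7,1.2,0],[0,0,0,0]])

```text
t: 14.22
position: [0.4967, 0.2902, 0.2441]
tool_rot: [-0.003, 0.945, 0.012, 0.326]
force: [-0.0, 0.5, 0.2]
opening: 0.0939
grip_force: 0.0
```

```bash
python3 go.py .499 .290 .041
```

```text
14.22 [0.4967 0.2902 0.2441] lean 38.1 z [ 0.616  0.014 -0.787] y [ 0.024 -1.     0.002] tool cm [-1.234e+01 -1.000e-02  1.613e+01] j [ 0.46 -0.28  2.11 -0.4   0.73  2.23] open 0.09393896219805828
```

move_arm(plan=[[-2.3,0,3,0],[-2.3,0,3,0],[-2.3,0,3,0],[-1.8,0,2.4,0],[-1.6,0,2.1,0],[-1.2,0,1.5,0],[-0.8,0,1.1,0],[0,0,0,0]])

```text
t: 14.88
position: [0.5031, 0.2854, 0.0464]
tool_rot: [-0.003, 0.945, 0.01, 0.326]
force: [0.4, -0.1, -0.1]
opening: 0.0945
grip_force: 0.0
```

```bash
python3 go.py .499 .290 .041; python3 s.py
```

```text
14.88 [0.5031 0.2854 0.0464] lean 38.1 z [ 0.617  0.011 -0.787] y [ 0.021 -1.     0.002] tool cm [-0.65 -0.47  0.17] j [ 0.44  0.09  2.21 -0.86  0.34  2.74] open 0.09446477791185341
14.88 [0.5031 0.2854 0.0464] z [ 0.617  0.011 -0.787] x [0.787 0.017 0.617] y [ 0.021 -1.     0.002] j [ 0.445  0.086  2.206 -0.858  0.344  2.74 ] lean 38.1 [ 0.41043708 -0.0642719  -0.10516929] 0.09446477791185341
```

move_arm(plan=[[-0.5,-0.2,0.1,0],[0,0,0,0],[0,0,0,0]])

```text
t: 15.13
position: [0.5039, 0.2889, 0.0504]
tool_rot: [-0.006, 0.944, 0.01, 0.329]
force: [0.4, -0.0, 0.3]
opening: 0.0943
grip_force: 0.0
```

```bash
python3 s.py; python3 - <<'E'
from h import *
s=grab('scene');t=grab('top')
f=lambda im,x,y,w,h:cv2.resize(im[y:y+h,x:x+w],(400,400),interpolation=cv2.INTER_CUBIC)
cv2.imwrite('pics/g5.png',np.hstack([f(s,325,190,90,90),f(t,130,190,90,90)]))
E
```

```text
15.13 [0.5039 0.2889 0.0504] z [ 0.622  0.018 -0.783] x [0.783 0.014 0.622] y [ 0.022 -1.    -0.005] j [ 0.449  0.08   2.204 -0.855  0.343  2.741] lean 38.5 [ 0.35687935 -0.02984002  0.29997174] 0.09430119495258886
```

View pics/g5.png

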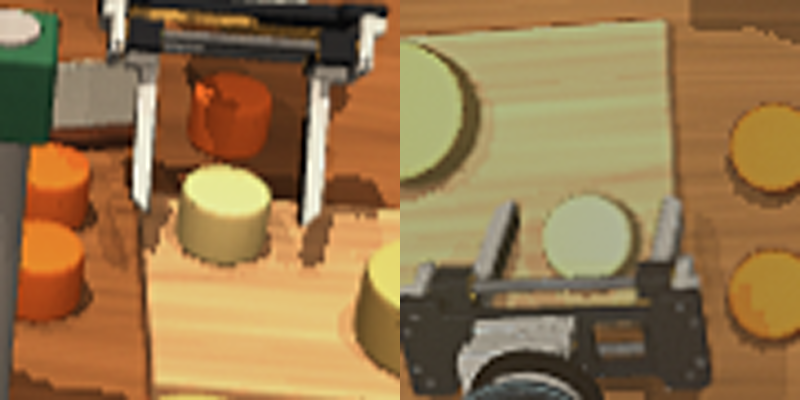

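The fingers straddle the sound cheese (scene half (222,215)), but joint 6 is at its limit. I'll lift off and take the grasp with a half turn instead.

move_arm(plan=[[2.5,0,-3.1,0],[2.5,0,-3.1,0],[2.5,0,-3.1,0],[0,0,0,-0.12],[0,0,0,-0.12],[0,0,0,-0.12],[0,0,0,-0.12],[0,0,0,-0.12],[0,0,0,-0.12],[0,0,0,-0.12],[0,0,0,-0.12],[0,0,0,-0.12]])

```text
t: 16.23
position: [0.5046, 0.2884, 0.1697]
tool_rot: [0.165, 0.803, 0.496, 0.285]
force: [-0.0, -0.0, -0.1]
opening: 0.094
grip_force: 0.0
```

move_arm(plan=[[0,0,0,-0.12],[0,0,0,-0.12],[0,0,0,-0.12],[0,0,0,-0.12],[0,0,0,-0.12],[0,0,0,-0.12],[0,0,0,-0.12],[0,0,0,-0.12],[0,0,0,-0.12],[0,0,0,-0.12],[0,0,0,-0.12],[0,0,0,-0.12]])

```text
t: 17.23
position: [0.5047, 0.2884, 0.1698]
tool_rot: [0.312, 0.277, 0.903, 0.105]
force: [-0.4, -0.1, -0.6]
opening: 0.094
grip_force: 0.0
```

move_arm(plan=[[0,0,0,-0.12],[0,0,0,-0.12],[0,0,0,-0.12],[0,0,0,-0.12],[0,0,0,-0.12],[0,0,0,-0.02],[0,0,0,0]])

```text
t: 17.82
position: [0.5047, 0.2884, 0.1695]
tool_rot: [0.329, -0.008, 0.944, 0.007]
force: [0.2, -0.6, 0.6]
opening: 0.0938
grip_force: 0.0
```

```bash
python3 go.py .499 .290 .042; python3 s.py
```

```text
17.82 [0.5047 0.2884 0.1695] lean 38.4 z [ 0.621  0.018 -0.783] y [-0.02   1.     0.007] tool cm [8.36 0.08 9.64] j [ 0.45 -0.16  2.17 -0.49  0.57 -0.8 ] open 0.09379379452970779
17.82 [0.5047 0.2884 0.1695] z [ 0.621  0.018 -0.783] x [-0.783 -0.011 -0.621] y [-0.02   1.     0.007] j [ 0.447 -0.162  2.166 -0.491  0.566 -0.8  ] lean 38.4 [ 0.16870946 -0.63760335  0.57196583] 0.09379379452970779
```

move_arm(plan=[[2,0,2.3,0],[2,0,2.3,0],[1.6,0,1.9,0],[1.4,0,1.6,0],[0.8,0,0.9,0],[0.6,0.1,0.7,0],[0,0,0,0]])

```text
t: 18.4
position: [0.4975, 0.2892, 0.0384]
tool_rot: [0.327, -0.008, 0.945, 0.005]
force: [-0.7, -0.3, -1.0]
opening: 0.0941
grip_force: 0.0
```

```bash
python3 go.py .499 .290 .040; python3 s.py
```

```text
18.4 [0.4975 0.2892 0.0384] lean 38.2 z [ 0.618  0.016 -0.786] y [-0.019  1.     0.005] tool cm [-0.22  0.08 -0.04] j [ 0.46  0.1   2.21 -0.91  0.33 -0.34] open 0.09406301424520937
18.4 [0.4975 0.2892 0.0384] z [ 0.618  0.016 -0.786] x [-0.786 -0.012 -0.618] y [-0.019  1.     0.005] j [ 0.456  0.1    2.212 -0.908  0.333 -0.336] lean 38.2 [-0.67961999 -0.26852691 -1.0028274 ] 0.09406301424520937
```

move_arm(plan=[[0,0,0,0],[0,0,0,0],[0,0,0,0],[0,0,0,0],[0,0,0,0],[0,0,0,0],[0,0,0,0],[0,0,0,0]], jaw=0.3, newtons=20)

```text
t: 19.07
position: [0.4992, 0.29, 0.0413]
tool_rot: [0.329, -0.009, 0.944, 0.006]
force: [-3.1, 0.0, 5.1]
opening: 0.0574
grip_force: 20.0
```

move_arm(plan=[[-0.8,0,-1,0],[-1.5,0,-1.9,0],[-2.4,0,-3.1,0],[-2.4,0,-3.1,0],[-2.4,0,-3.1,0],[0,0,0,0]])

```text
t: 19.57
position: [0.5016, 0.2912, 0.2057]
tool_rot: [0.335, -0.009, 0.942, 0.009]
force: [1.7, 0.5, 0.3]
opening: 0.0577
grip_force: 20.0
```

```bash
python3 go.py .545 .029 .20; python3 s.py
```

```text
19.57 [0.5016 0.2912 0.2057] lean 39.2 z [ 0.631  0.023 -0.775] y [-0.022  1.     0.012] tool cm [ -2.75 -26.32   2.58] j [ 0.46 -0.22  2.15 -0.45  0.63 -0.84] open 0.05765246536926584
19.57 [0.5016 0.2912 0.2057] z [ 0.631  0.023 -0.775] x [-0.775 -0.01  -0.632] y [-0.022  1.     0.012] j [ 0.456 -0.224  2.15  -0.455  0.625 -0.842] lean 39.2 [1.66965173 0.50438291 0.30052239] 0.05765246536926584
```

move_arm(plan=[[-0.2,-3.7,0.6,0],[-0.2,-3.8,0.6,0],[-0.2,-3.8,0.6,0],[-0.2,-3.8,0.6,0],[-0.2,-3.8,0.6,0],[-0.2,-3.8,0.6,0],[-0.2,-3.6,0.7,0],[0,0,0,0]])

```text
t: 20.23
position: [0.5401, 0.0268, 0.168]
tool_rot: [0.327, -0.005, 0.945, 0.004]
force: [-0.1, 0.4, -1.6]
opening: 0.0574
grip_force: 20.0
```

```bash
python3 go.py .621 .031 .085; python3 s.py
```

```text
20.23 [0.5401 0.0268 0.168 ] lean 38.2 z [ 0.619  0.011 -0.786] y [-0.012  1.     0.004] tool cm [-1.22  0.28 11.53] j [-0.25 -0.37  2.33  0.31  0.55 -2.04] open 0.057396410824151194
20.23 [0.5401 0.0268 0.168 ] z [ 0.619  0.011 -0.786] x [-0.785 -0.007 -0.619] y [-0.012  1.     0.004] j [-0.247 -0.368  2.328  0.312  0.553 -2.042] lean 38.2 [-0.07658535  0.42260714 -1.55565807] 0.057396410824151194
```

move_arm(plan=[[-0.3,0.1,2.9,0],[-0.3,0.1,2.9,0],[-0.3,0.1,2.9,0],[-0.3,0,2.8,0],[-1.1,0,1.3,0],[-1.1,0,1.3,0],[-1.1,0,1.3,0],[0,0,0,0]])

```text
t: 20.9
position: [0.6719, 0.04, 0.0751]
tool_rot: [0.327, -0.009, 0.945, 0.006]
force: [0.1, 0.5, -2.6]
opening: 0.0576
grip_force: 20.0
```

```bash
python3 go.py .671 .031 .050; python3 s.py; python3 - <<'E'
from h import *
s=grab('scene','scene3.png')
h=cv2.cvtColor(s,cv2.COLOR_BGR2HSV)
print([(r,*map(int,h[r,274])) for r in range(232,276)])
for x in(.652,.657,.662): print(x,proj('scene',[[x+.029,.031,.0957],[x-.029,.031,.0957],[x+.029,.031,.0517]]).round(1).tolist())
E
```

```text
20.9 [0.6719 0.04   0.0751] lean 38.2 z [ 0.619  0.018 -0.785] y [-0.022  1.     0.005] tool cm [ 1.63 -0.91  1.9 ] j [-0.16  0.17  2.04  0.4   0.3  -2.1 ] open 0.05755111786121649
20.9 [0.6719 0.04   0.0751] z [ 0.619  0.018 -0.785] x [-0.785 -0.014 -0.619] y [-0.022  1.     0.005] j [-0.157  0.167  2.042  0.404  0.295 -2.097] lean 38.2 [ 0.06983507  0.46507873 -2.61515309] 0.05755111786121649
[(232, 12, 181, 159), (233, 12, 181, 155), (234, 12, 181, 152), (235, 12, 181, 151), (236, 13, 183, 156), (237, 12, 181, 155), (238, 12, 182, 154), (239, 12, 187, 151), (240, 14, 108, 146), (241, 18, 48, 139), (242, 23, 33, 133), (243, 2, 101, 93), (244, 21, 136, 207), (245, 25, 114, 238), (246, 26, 112, 232), (247, 26, 112, 232), (248, 26, 111, 232), (249, 29, 104, 232), (250, 29, 100, 232), (251, 29, 99, 232), (252, 29, 98, 232), (253, 30, 96, 232), (254, 31, 94, 235), (255, 27, 109, 232), (256, 21, 130, 220), (257, 19, 137, 194), (258, 19, 137, 183), (259, 19, 136, 182), (260, 19, 137, 180), (261, 19, 138, 178), (262, 19, 138, 176), (263, 19, 138, 174), (264, 19, 138, 172), (265, 20, 138, 170), (266, 19, 140, 173), (267, 19, 136, 142), (268, 18, 94, 81), (269, 21, 32, 56), (270, 20, 39, 59), (271, 18, 43, 60), (272, 20, 39, 59), (273, 20, 39, 59), (274, 20, 42, 55), (275, 17, 42, 110)]
0.652 [[274.0, 253.6], [278.2, 240.2], [274.1, 267.2]]
0.657 [[273.7, 254.8], [277.9, 241.3], [273.8, 268.4]]
0.662 [[273.3, 256.1], [277.5, 242.4], [273.4, 269.7]]
```

move_arm(plan=[[0,-0.9,0,0],[0.8,0,0.95,0],[0.8,0,0.95,0],[0,0,0,0]])

```text
t: 21.28
position: [0.6668, 0.0314, 0.0481]
tool_rot: [0.325, -0.009, 0.946, 0.007]
force: [-1.5, 0.2, -1.6]
opening: 0.0576
grip_force: 20.0
```

```bash
python3 go.py .671 .031 .039; python3 s.py; python3 - <<'E'
from h import *
s=grab('scene','scene3.png')
cv2.imwrite('pics/g6.png',cv2.resize(s[215:305,215:335],(800,600),interpolation=cv2.INTER_CUBIC))
E
```

```text
21.28 [0.6668 0.0314 0.0481] lean 38.0 z [ 0.615  0.019 -0.788] y [-0.022  1.     0.007] tool cm [ 0.23 -0.06  0.97] j [-0.18  0.21  2.05  0.52  0.26 -2.23] open 0.0576448476777061
21.28 [0.6668 0.0314 0.0481] z [ 0.615  0.019 -0.788] x [-0.788 -0.013 -0.615] y [-0.022  1.     0.007] j [-0.176  0.211  2.055  0.522  0.256 -2.231] lean 38.0 [-1.51817285  0.21570351 -1.58253684] 0.0576448476777061
```

View pics/g6.png

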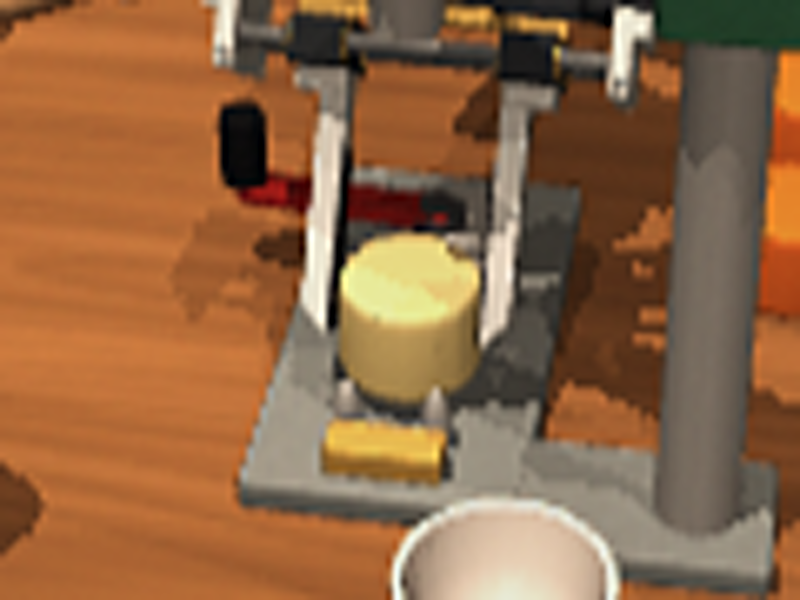

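The cheese hangs just above the bed between pad and pins: centre column 410, pins at (346,400) and (435,405). I'll lower the last centimetre.

move_arm(plan=[[0.15,-0.1,0.3,0],[0.15,0,0.3,0],[0.15,0,0.25,0],[0,0,0,0],[0,0,0,0]])

```text
t: 21.75
position: [0.6719, 0.0296, 0.0421]
tool_rot: [0.328, -0.009, 0.945, 0.006]
force: [-0.3, -0.5, -0.9]
opening: 0.0573
grip_force: 20.0
```

```bash
python3 go.py .669 .030 .0385; python3 s.py
```

```text
21.75 [0.6719 0.0296 0.0421] lean 38.3 z [ 0.62   0.017 -0.785] y [-0.021  1.     0.005] tool cm [0.45 0.04 0.1 ] j [-0.18  0.23  2.05  0.56  0.24 -2.27] open 0.05733549168619144
21.75 [0.6719 0.0296 0.0421] z [ 0.62   0.017 -0.785] x [-0.785 -0.014 -0.62 ] y [-0.021  1.     0.005] j [-0.178  0.233  2.045  0.561  0.24  -2.273] lean 38.3 [-0.25070076 -0.48493256 -0.86015761] 0.05733549168619144
```

move_arm(plan=[[0.2,0,0.1,0],[0.2,0,0.05,0],[0,0,0,0],[0,0,0,0]])

```text
t: 22.08
position: [0.6696, 0.0296, 0.0383]
tool_rot: [0.328, -0.009, 0.945, 0.006]
force: [0.6, -0.5, -0.9]
opening: 0.0577
grip_force: 20.0
```

```bash
python3 go.py .669 .030 .0385; python3 s.py; python3 s.py
```

```text
22.08 [0.6696 0.0296 0.0383] lean 38.3 z [ 0.62   0.017 -0.785] y [-0.021  1.     0.005] tool cm [ 0.03  0.05 -0.05] j [-0.18  0.24  2.05  0.58  0.23 -2.3 ] open 0.057722211612691594
22.08 [0.6696 0.0296 0.0383] z [ 0.62   0.017 -0.785] x [-0.785 -0.014 -0.62 ] y [-0.021  1.     0.005] j [-0.179  0.236  2.051  0.583  0.233 -2.296] lean 38.3 [ 0.56224336 -0.53606122 -0.89778441] 0.057722211612691594
22.08 [0.6696 0.0296 0.0383] z [ 0.62   0.017 -0.785] x [-0.785 -0.014 -0.62 ] y [-0.021  1.     0.005] j [-0.179  0.236  2.051  0.583  0.233 -2.296] lean 38.3 [ 0.56224336 -0.53606122 -0.89778441] 0.057722211612691594
```

move_arm(plan=[[0.08,0,0.1,0],[0.05,0,0.06,0],[0,0,0,0],[0,0,0,0]])

```text
t: 22.42
position: [0.6709, 0.0294, 0.0383]
tool_rot: [0.33, -0.009, 0.944, 0.006]
force: [-4.2, 0.6, 7.8]
opening: 0.0573
grip_force: 20.0
```

```bash
python3 s.py; python3 - <<'E'
from h import *
s=grab('scene'); h=cv2.cvtColor(s,cv2.COLOR_BGR2HSV)
print([(r,*map(int,h[r,275])) for r in range(246,282)])
for z in (.015,.018): print([proj('scene',[[x+.029,.031,z+.044],[x-.029,.031,z+.044],[x+.029,.031,z]])[:,1].round(1).tolist() for x in (.655,.66)])
E
```

```text
22.42 [0.6709 0.0294 0.0383] z [ 0.622  0.017 -0.783] x [-0.782 -0.014 -0.623] y [-0.021  1.     0.005] j [-0.179  0.239  2.049  0.593  0.23  -2.306] lean 38.5 [-4.16291773  0.6182444   7.83455053] 0.057340904182126874
[(246, 1, 216, 79), (247, 0, 222, 86), (248, 1, 213, 79), (249, 7, 95, 62), (250, 18, 43, 59), (251, 15, 60, 119), (252, 14, 56, 141), (253, 15, 71, 144), (254, 23, 113, 216), (255, 25, 114, 234), (256, 25, 114, 232), (257, 26, 114, 231), (258, 26, 112, 232), (259, 26, 112, 232), (260, 29, 96, 232), (261, 31, 88, 235), (262, 30, 86, 234), (263, 31, 86, 234), (264, 30, 94, 233), (265, 31, 96, 234), (266, 30, 94, 233), (267, 23, 121, 225), (268, 19, 138, 199), (269, 20, 137, 184), (270, 19, 137, 182), (271, 19, 138, 179), (272, 19, 138, 177), (273, 19, 137, 175), (274, 20, 139, 171), (275, 19, 137, 169), (276, 19, 137, 167), (277, 19, 138, 166), (278, 19, 139, 127), (279, 18, 173, 205), (280, 21, 166, 234), (281, 21, 166, 231)]
[[265.7, 251.9, 278.8], [267.0, 253.1, 280.1]]
[[264.8, 251.0, 277.9], [266.1, 252.2, 279.2]]
```

The cheese is on the bed (8 N of contact) and its edges match where the first cheese stood. Releasing and drawing back.

move_arm(plan=[[0,0,0,0],[0,0,0,0],[0,0,0,0],[0,0,0,0],[0,0,0,0],[0,0,0,0],[0,0,0,0],[0,0,0,0]], jaw=1)

```text
t: 23.13
position: [0.6696, 0.0296, 0.0362]
tool_rot: [0.328, -0.009, 0.945, 0.006]
force: [0.6, -0.8, -0.1]
opening: 0.0939
grip_force: 0.0
```

move_arm(plan=[[0,0,-1,0],[0,0,-2,0],[0,0,-3.5,0],[0,0,-3.5,0],[0,0,-3.5,0],[0,0,-3.5,0],[0,0,-3.5,0],[0,0,0,0]])

```text
t: 23.8
position: [0.5437, 0.0255, 0.2061]
tool_rot: [0.335, -0.01, 0.942, 0.004]
force: [1.1, -0.1, 1.9]
opening: 0.094
grip_force: 0.0
```

```bash
python3 s.py; python3 - <<'E'
from h import *
s=grab('scene','scene4.png');t=grab('top','top4.png')
f=lambda im,x,y,w,h:cv2.resize(im[y:y+h,x:x+w],(400,400),interpolation=cv2.INTER_CUBIC)
cv2.imwrite('pics/g7.png',np.hstack([f(s,235,200,90,90),f(t,230,155,80,80)]))
E
```

```text
23.8 [0.5437 0.0255 0.2061] z [ 0.631  0.014 -0.776] x [-0.775 -0.016 -0.631] y [-0.021  1.     0.001] j [-0.253 -0.426  2.299  0.298  0.625 -2.029] lean 39.1 [ 1.12560764 -0.05862632  1.93273081] 0.094016349117233
```

View pics/g7.png

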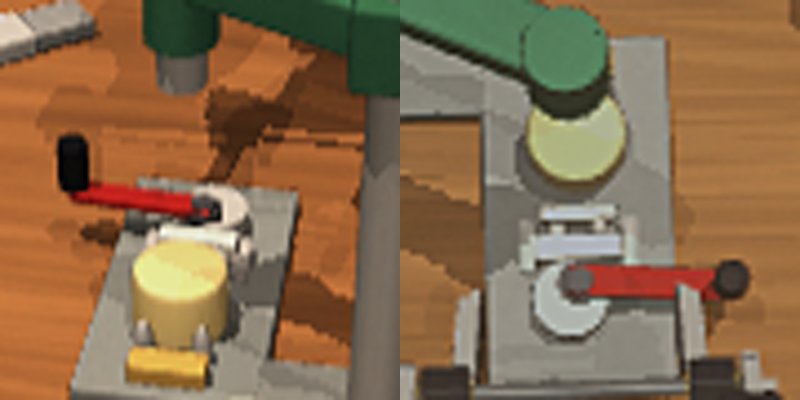

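The sound cheese stands upright at the pins (scene half (180,290)), let go. Next I'll bring the fingers over the knob at (.5695,-.0555).

```bash
python3 go.py .575 -.0555 .130; python3 - <<'E'
import numpy as np
# planar reach check: fit a,b,c,L,h from logged near-planar states
J=[(.245,1.558,1.339,.148,-.6324,.2045),(.932,.131,2.047,.8821,.0216,.4626),(.997,.129,1.843,.9499,.0214,.4108),(.889,.127,1.763,.9515,.0203,.5198),(.908,.127,1.504,1.0208,.0205,.5347),(-.53,2.13,.88,.5151,.1532,.337)]
A=[];b=[]
for q2,q3,q5,x,y,z in J:
    r=np.sqrt(x*x+y*y-.1125**2);s=q2+q3;t=s+q5
    A+=[[np.sin(q2),np.sin(s),np.cos(s),np.sin(t),0],[np.cos(q2),np.cos(s),-np.sin(s),np.cos(t),1]];b+=[r,z]
A=np.array(A);b=np.array(b);p,*_=np.linalg.lstsq(A,b,rcond=None);print(p.round(3),(A@p-b).round(3))
a,bb,c,L,h=p
from math import *
B=hypot(bb,c)
for T in((.575,-.055,.06),(.54,-.03,.06),(.51,.0,.06),(.493,.03,.06),(.508,.08,.06)):
    w=np.array(T)-L*np.array([.625,.015,-.78]); r=sqrt(w[0]**2+w[1]**2-.1125**2); d=hypot(r,w[2]-h)
    k=acos((a*a+B*B-d*d)/(2*a*B)); print(T,'wrist r',round(r,3),'q3',round(pi-k+atan2(c,bb),2),round(pi-k-atan2(c,bb),2))
E
```

```text
23.9 [0.5431 0.0258 0.1995] lean 38.6 z [ 0.623  0.016 -0.782] y [-0.021  1.     0.004] tool cm [ 1.95 -8.22  7.29] j [-0.25 -0.41  2.3   0.3   0.62 -2.03] open 0.09397588673809006
[0.423 0.567 0.064 0.284 0.275] [-0.     0.003 -0.    -0.    -0.    -0.    -0.    -0.     0.     0.
  0.001 -0.003]
(0.575, -0.055, 0.06) wrist r 0.386 q3 2.51 2.29
(0.54, -0.03, 0.06) wrist r 0.346 q3 2.61 2.38
(0.51, 0.0, 0.06) wrist r 0.313 q3 2.69 2.46
(0.493, 0.03, 0.06) wrist r 0.296 q3 2.73 2.5
(0.508, 0.08, 0.06) wrist r 0.32 q3 2.67 2.44
```

move_arm(plan=[[0.5,-2.7,1.9,0],[0.5,-2.8,1.9,0],[0.5,-2.7,1.8,0],[0.5,0,1.7,0],[0,0,0,0]], jaw=0.5)

```text
t: 24.32
position: [0.5716, -0.0552, 0.1202]
tool_rot: [0.323, -0.007, 0.946, 0.008]
force: [-0.4, -0.2, -0.6]
opening: 0.0644
grip_force: 0.0
```

```bash
python3 go.py .575 -.0555 .060;python3 s.py
```

```text
24.32 [ 0.5716 -0.0552  0.1202] lean 37.7 z [ 0.611  0.02  -0.791] y [-0.019  1.     0.01 ] tool cm [ 3.41 -0.09  4.97] j [-0.43 -0.16  2.26  0.6   0.51 -2.47] open 0.06439755763804632
24.32 [ 0.5716 -0.0552  0.1202] z [ 0.611  0.02  -0.791] x [-0.791 -0.009 -0.612] y [-0.019  1.     0.01 ] j [-0.432 -0.161  2.265  0.597  0.509 -2.467] lean 37.7 [-0.37035686 -0.18461278 -0.60404413] 0.06439755763804632
```

move_arm(plan=[[0.9,0,1.3,0],[0.9,0,1.3,0],[0.8,0,1.2,0],[0.8,0,1.1,0],[0,0,0,0]])

```text
t: 24.73
position: [0.5751, -0.0526, 0.0632]
tool_rot: [0.325, -0.009, 0.946, 0.008]
force: [-0.2, 0.5, -0.7]
opening: 0.0472
grip_force: 0.0
```

```bash
python3 go.py .575 -.0555 .060;python3 s.py
```

```text
24.73 [ 0.5751 -0.0526  0.0632] lean 37.9 z [ 0.614  0.021 -0.789] y [-0.023  1.     0.009] tool cm [ 0.21 -0.29  0.24] j [-0.42 -0.02  2.27  0.79  0.39 -2.68] open 0.047206673342547016
24.73 [ 0.5751 -0.0526  0.0632] z [ 0.614  0.021 -0.789] x [-0.789 -0.012 -0.614] y [-0.023  1.     0.009] j [-0.424 -0.022  2.272  0.794  0.391 -2.682] lean 37.9 [-0.16043748  0.48944988 -0.74121413] 0.047206673342547016
```

move_arm(plan=[[0.2,-0.2,0.2,0],[0,0,0,0],[0,0,0,0],[0,0,0,0],[0,0,0,0],[0,0,0,0],[0,0,0,0]], jaw=0.1, newtons=12)

```text
t: 25.32
position: [0.5778, -0.0566, 0.0656]
tool_rot: [0.329, -0.009, 0.944, 0.006]
force: [-1.3, 1.7, 4.2]
opening: 0.0197
grip_force: 12.0
```

```bash
python3 s.py; python3 - <<'E'
from h import *
T0=np.array(st()[1]); P=np.array([.5717,.0288]); k=T0[:2]-P-[.0056,0]
print('r',np.linalg.norm(k),'cam est',-np.pi/2-np.arctan2(k[1],k[0])+.02)
E
```

```text
25.32 [ 0.5778 -0.0566  0.0656] z [ 0.621  0.017 -0.784] x [-0.784 -0.014 -0.621] y [-0.022  1.     0.005] j [-0.43  -0.021  2.269  0.81   0.389 -2.702] lean 38.4 [-1.25579376  1.6848049   4.23944995] 0.019749322928364576
r 0.08536931026147739 cam est 0.013795939352670965
```

The knob is gripped at 19.7 mm. I'll turn it the first 1.2 rad, well short of contact.

move_arm(plan=[[1,0.15,-0.8,0],[0.95,0.35,-0.75,0],[0.9,0.55,-0.7,0],[0.85,0.7,-0.65,0],[0.75,0.85,-0.6,0],[0.65,1,-0.5,0],[0.5,1.1,-0.4,0],[0.4,1.15,-0.3,0],[0,0,0,0],[0,0,0,0]])

```text
t: 26.15
position: [0.5001, -0.0004, 0.0656]
tool_rot: [0.329, -0.01, 0.944, 0.005]
force: [-14.5, -3.5, 12.9]
opening: 0.0193
grip_force: 12.0
```

```bash
cat > cam.py <<'E'
from h import *
import sys
s=grab('scene',sys.argv[1]+'_s.png');t=grab('top',sys.argv[1]+'_t.png')
T0=np.array(st()[1]); P=np.array([.5717,.0288]); k=T0[:2]-P-[.0056,0]
print('r',np.linalg.norm(k).round(4),'theta world',(-np.pi/2-np.arctan2(k[1],k[0]))%(2*np.pi))
h=cv2.cvtColor(t,cv2.COLOR_BGR2HSV)
# pad band in top view: brightness profile averaged over pad columns
g=h[180:212,261:270,2].mean(1); sat=h[180:212,261:270,1].mean(1)
print([(180+i,int(a),int(b)) for i,(a,b) in enumerate(zip(g,sat))])
# knob & lever
m=cv2.inRange(cv2.cvtColor(t,cv2.COLOR_BGR2HSV),(0,150,90),(6,255,255))[190:260,220:310]; y,x=np.nonzero(m); print('red',len(x),x.mean()+220 if len(x) else 0,y.mean()+190 if len(x) else 0)
E
python3 s.py; python3 cam.py k1
```

```text
26.15 [ 5.001e-01 -4.000e-04  6.560e-02] z [ 0.621  0.015 -0.783] x [-0.783 -0.015 -0.622] y [-0.021  1.     0.002] j [-0.367 -0.265  2.478  0.697  0.378 -2.54 ] lean 38.4 [-14.54857743  -3.54763543  12.85880739] 0.019275418794652405
r 0.0825 theta world 1.2091774772166426
[(180, 183, 60), (181, 180, 64), (182, 179, 69), (183, 179, 69), (184, 179, 68), (185, 179, 68), (186, 179, 67), (187, 179, 66), (188, 181, 66), (189, 186, 73), (190, 156, 94), (191, 85, 131), (192, 84, 88), (193, 178, 20), (194, 193, 13), (195, 122, 57), (196, 116, 44), (197, 122, 39), (198, 157, 29), (199, 193, 18), (200, 186, 15), (201, 189, 15), (202, 192, 15), (203, 86, 72), (204, 149, 25), (205, 167, 17), (206, 181, 14), (207, 135, 25), (208, 112, 46), (209, 111, 41), (210, 106, 49), (211, 103, 61)]
red 140 270.3857142857143 223.59285714285716
```

move_arm(plan=[[0.45,1.15,-0.35,0],[0.1,1.25,-0.1,0],[0,1.3,0,0],[0,0,0,0],[0,0,0,0]])

```text
t: 26.67
position: [0.4923, 0.0376, 0.0657]
tool_rot: [0.329, -0.01, 0.944, 0.006]
force: [-5.4, 2.7, 8.4]
opening: 0.0195
grip_force: 12.0
```

```bash
python3 s.py; python3 cam.py k2; python3 - <<'E'
from h import *
for f in('top2','top4','k1_t','k2_t'):
    g=cv2.cvtColor(cv2.imread(f'pics/{f}.png'),cv2.COLOR_BGR2GRAY)[186:210,261:270].mean(1)
    print(f,[int(v) for v in g])
E
```

```text
26.67 [0.4923 0.0376 0.0657] z [ 0.62   0.018 -0.784] x [-0.784 -0.015 -0.621] y [-0.023  1.     0.005] j [-0.258 -0.287  2.493  0.565  0.335 -2.33 ] lean 38.4 [-5.41632942  2.69455974  8.38380659] 0.01950346147747067
r 0.0855 theta world 1.6717898926983796
[(180, 182, 60), (181, 179, 65), (182, 179, 69), (183, 179, 68), (184, 179, 69), (185, 179, 68), (186, 179, 67), (187, 180, 66), (188, 183, 69), (189, 181, 80), (190, 117, 113), (191, 83, 124), (192, 110, 56), (193, 190, 18), (194, 191, 17), (195, 81, 79), (196, 125, 31), (197, 187, 11), (198, 188, 16), (199, 186, 15), (200, 188, 16), (201, 169, 22), (202, 129, 33), (203, 159, 19), (204, 178, 14), (205, 178, 15), (206, 185, 12), (207, 141, 24), (208, 118, 31), (209, 117, 54), (210, 103, 48), (211, 100, 47)]
red 146 263.986301369863 224.9246575342466
top2 [135, 135, 135, 135, 135, 135, 135, 135, 134, 133, 172, 188, 188, 84, 119, 121, 191, 183, 183, 186, 141, 111, 109, 105]
top4 [173, 173, 175, 178, 147, 73, 77, 85, 94, 106, 174, 186, 185, 82, 117, 119, 188, 181, 180, 184, 139, 108, 107, 102]
k1_t [172, 172, 174, 178, 146, 69, 74, 174, 188, 112, 110, 116, 152, 184, 180, 182, 185, 79, 145, 164, 178, 131, 104, 102]
k2_t [172, 173, 175, 173, 104, 69, 103, 186, 186, 72, 120, 184, 180, 179, 180, 165, 125, 156, 175, 175, 182, 136, 112, 103]
```

Between the two looks, the gap between pad and jaw in the top view shrank by about 1.0 px (2.8–3 mm). The jaw advanced 3.9 mm while cheese and pad moved only about 1.1 mm, so the pad is pressed in about 2.9 mm with the cheese stopped by the pins. I'll let go of the knob and lift away.

move_arm(plan=[[0,0,0,0],[0,0,0,0],[0,0,0,0],[0,0,0,0],[0,0,0,0],[0,0,0,0]], jaw=0.5)

```text
t: 27.27
position: [0.4919, 0.037, 0.0649]
tool_rot: [0.328, -0.009, 0.945, 0.006]
force: [-0.4, -0.8, 0.0]
opening: 0.0469
grip_force: 0.0
```

move_arm(plan=[[-0.6,0,-0.8,0],[-1.2,0,-1.6,0],[-2,0,-2.5,0],[-2,0,-2.5,0],[-2,0,-2.5,0],[-2,0,-2.5,0],[0,3,0,0],[0,4,0,0],[0,4,0,0],[0,4,0,0],[0,0,0,0]])

```text
t: 28.18
position: [0.4874, 0.189, 0.2238]
tool_rot: [0.328, -0.014, 0.945, 0.008]
force: [0.2, 0.0, 0.7]
opening: 0.0471
grip_force: 0.0
```

```bash
python3 s.py; python3 - <<'E'
from h import *
s=grab('scene','k3_s.png');t=grab('top','k3_t.png')
for f in('top4','k1_t','k2_t','k3_t'):
    g=cv2.cvtColor(cv2.imread(f'pics/{f}.png'),cv2.COLOR_BGR2GRAY)[186:210,261:270].mean(1); print(f,[int(v) for v in g])
for f in('scene4','k2_s','k3_s'):
    g=cv2.cvtColor(cv2.imread(f'pics/{f}.png'),cv2.COLOR_BGR2GRAY)[250:284,271:279].mean(1); print(f,[int(v) for v in g])
ht=cv2.cvtColor(t,cv2.COLOR_BGR2HSV); m=((ht[...,2]<70)).astype(np.uint8)[215:250,230:300]
n,l,st_,c=cv2.connectedComponentsWithStats(m); print([(st_[i,4],(c[i]+[230,215]).round(1).tolist()) for i in range(1,n) if st_[i,4]>15])
m=cv2.inRange(ht,(0,150,90),(6,255,255))[190:260,220:310]; y,x=np.nonzero(m); print('red',len(x),x.mean()+220,y.mean()+190, x.min()+220,x.max()+220,y.min()+190,y.max()+190)
for th in (1.6,1.67,1.74): print(th,proj('top',[.5717-.085*np.sin(th),.0288-.085*np.cos(th),.079]))
# flap still shut, bystanders unmoved
d=cv2.absdiff(s,cv2.imread('pics/scene0.png')).sum(2); print('flap',(d[165:190,125:200]>80).sum(),'bowl',(d[285:320,270:312]>80).sum(),'brush',(d[200:222,205:260]>80).sum(),'jar',(d[258:300,183:213]>80).sum(),'wheel_a',(d[240:280,402:445]>80).sum())
E
```

```text
28.18 [0.4874 0.189  0.2238] z [ 0.619  0.025 -0.785] x [-0.785 -0.02  -0.619] y [-0.031  0.999  0.007] j [ 0.21  -0.469  2.289 -0.17   0.668 -1.292] lean 38.3 [0.17603113 0.03935194 0.67439809] 0.04709543460448409
top4 [173, 173, 175, 178, 147, 73, 77, 85, 94, 106, 174, 186, 185, 82, 117, 119, 188, 181, 180, 184, 139, 108, 107, 102]
k1_t [172, 172, 174, 178, 146, 69, 74, 174, 188, 112, 110, 116, 152, 184, 180, 182, 185, 79, 145, 164, 178, 131, 104, 102]
k2_t [172, 173, 175, 173, 104, 69, 103, 186, 186, 72, 120, 184, 180, 179, 180, 165, 125, 156, 175, 175, 182, 136, 112, 103]
k3_t [172, 173, 176, 173, 104, 69, 104, 186, 187, 72, 120, 184, 181, 179, 181, 165, 125, 156, 175, 176, 182, 136, 113, 104]
scene4 [105, 212, 234, 212, 204, 208, 209, 210, 210, 214, 218, 220, 222, 222, 222, 224, 221, 194, 161, 150, 148, 146, 144, 142, 140, 136, 133, 131, 120, 167, 188, 186, 190, 170]
k2_s [164, 164, 151, 147, 191, 207, 207, 208, 208, 213, 217, 219, 221, 221, 221, 222, 224, 202, 168, 152, 147, 145, 143, 141, 139, 135, 132, 130, 123, 167, 186, 185, 188, 169]
k3_s [166, 166, 151, 148, 192, 208, 208, 208, 209, 213, 217, 219, 221, 221, 221, 222, 224, 202, 168, 152, 147, 146, 144, 141, 139, 135, 133, 130, 123, 167, 186, 185, 188, 169]
[(np.int32(32), [262.1, 240.1])]
red 148 264.0 225.08783783783784 260 268 209 237
1.6 [[264.87486215 241.11166755]]
1.67 [[262.69045194 241.0013811 ]]
1.74 [[260.51988247 240.73843008]]
flap 15 bowl 0 brush 0 jar 0 wheel_a 0
```

```bash
python3 -c "
from workcell import workorder
print(workorder.job_done())"
```

```text
the job is handed in; nothing more can be done
None
```

I handed the job in at about 28 s of the 72 s allowed, with no verdict returned: the mouldy cheese went through the flap, which shut behind it; the sound cheese stands upright against the pins, and the pad is pressed in about 2.9 mm (estimated from the camera images, roughly ±1 mm).

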